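Scoop the orange shells into the dish

TASK

Take the scoop by its yellow handle, scoop the three orange shells out of the dissecting tray and tip them into the white dish, without touching any shell with the fingers. Leave the dark shells and the dish where they are, and at the end lay the scoop back on the green mat, the right way up.

Things in the scene. Friction and masses are not known exactly. Their poses are not given: they have to be found in the camera images.
- tray: aluminium tray, fixed. 198 x 248 mm (x, y) outside, walls 4 mm thick, 28 mm high, floor 3 mm; origin under its centre. A like wall along x at y = 0 parts it into two bays, each 190 x 118 mm (x, y) inside, with a blue square painted on the floor. Orange shells lie in one bay, dark ones in the other, their centres 25 to 85 mm from the wall nearest the robot (inner face at x = -95 mm)
- scoop: steel scoop like a small dustpan, 130 g, on the green mat. Flat pan 76 x 78 mm (x, y), floor 2 mm, side walls 20 mm high, back wall 32 mm, open to -x. Origin under the pan's centre; lip at x = -38 mm, back at +40 mm. Above the back a yellow handle runs level along x, from x = 35 to 110 mm, 14 mm wide (y), z = 56 to 80 mm
- scoop_grip (a point): middle of the scoop's yellow handle, at scoop (72, 0, 68) mm; axes as the scoop's
- scoop_lip (a point): middle of the scoop's front edge, on its underside, at scoop (-38, 0, 0) mm; axes as the scoop's
- dish: round white ceramic dish standing on the bench, 124 mm across outside, 116 mm inside, 50 mm high, floor 5 mm thick, 400 g; origin under its centre
- mat: green mat fixed to the bench, 200 x 110 mm (its x, y), 4 mm thick; origin under its centre
- orange1: orange cockle shell, smooth and rounded, 23 mm across and 14 mm thick, flat in the middle, 15 g; origin at its centre, its z axis through the thickness (7 mm above the tray floor when it lies flat)
- orange2: orange cockle shell, smooth and rounded, 23 mm across and 14 mm thick, flat in the middle, 15 g; origin at its centre, its z axis through the thickness (7 mm above the tray floor when it lies flat)
- orange3: orange cockle shell, smooth and rounded, 23 mm across and 14 mm thick, flat in the middle, 15 g; origin at its centre, its z axis through the thickness (7 mm above the tray floor when it lies flat)
- dark1: dark slate cockle shell, smooth and rounded, 23 mm across and 14 mm thick, flat in the middle, 15 g; origin at its centre, its z axis through the thickness (7 mm above the tray floor when it lies flat). To be left
- dark2: dark slate cockle shell, smooth and rounded, 23 mm across and 14 mm thick, flat in the middle, 15 g; origin at its centre, its z axis through the thickness (7 mm above the tray floor when it lies flat). To be left
- dark3: dark slate cockle shell, smooth and rounded, 23 mm across and 14 mm thick, flat in the middle, 15 g; origin at its centre, its z axis through the thickness (7 mm above the tray floor when it lies flat). To be left
There are look-alikes about, which are no part of the job. Of the things shaped like the dish, the white one is meant.

How it is judged:
By the outcome, as a careful person would: the job done as asked, in the order asked, and still so for the second after the job is handed in, with the robot touching nothing.
It also fails if it takes over 61 s, if anything falls off the work surface, if the arm or the gripper's body presses on something with over 40 N, if the wrist force passes 120 N, or if a joint passes its speed limit or range.

ROBOT

A 6-joint arm with a two-finger parallel gripper is mounted at the origin on the work surface. World frame = base frame: x ahead of the robot, y to its left, z up, the work surface at z = 0. Lengths are in mm, angles in rad, forces in N, time in s.
With the tool pointing down it reaches from about 300 to 775 mm from the base axis. Payload 14.6 kg.
Tool frame: the origin (TCP) lies on the centre line of the jaws, within the pads' length; the fingertips stand 8 mm ahead of it and the grasp point (between the pads) lies 11 mm behind it; z points along the fingers, y is the direction in which the jaws open and shut (so a half turn about z gives the same grasp; the last joint's range is limited). The gripper opens to 94 mm and grips with 3 to 60 N. Pads are 16 mm wide; open, the fingers measure 119 mm over their backs; the gripper's body (75 mm by 177 mm) begins 78 mm behind the grasp point.
Start: joints at [-1.168, 0.3, 1.521, -0, 1.321, -0.067], TCP at [248.981, -490.406, 213.446] pointing down, gripper open.
Joint ranges: [-3.03, 3.03], [-0.79, 2.21], [0.23, 2.52], [-1.04, 4.18], [0, 3.07], [-2.55, 2.55]. Speed limits (rad/s): [2.22, 2.22, 2.57, 3.14, 3.14, 3.14].

INTERFACE

Orientations are given as [roll, pitch, yaw] about the fixed x, y, z axes, in that order (R = Rz(yaw) Ry(pitch) Rx(roll)).
In Python, from cell import read_state, cams, manip gives the robot as it stands.
- The arm moves only by the shell command python3 -m handwheel 'ROWS' [OPENING] [FORCE]. ROWS is JSON, a list of rows, each a list of 4 numbers: the shift along the tool's x, y, z in m, then the turn about the tool's z in degrees. In form: [[dx, dy, dz, turn], ...]. A call has 1 to 5 rows; each row is the pose to reach, as a shift and turn from the pose measured when the call began, along the tool's axes at that moment; what a row does not reach only later rows make up. A row lasts 1/8 s, in which the tool goes at most 62.5 mm and 10.7 degrees, less where a joint would pass 70% of its speed; a pose out of reach is approached as far as the arm can. A call with a gripper value outside its range is refused whole. OPENING is the closure, from 0 (fully open) to 1 (shut), set as the call begins (- or left out, the last holds). The fingers move at their own pace and stop on an object; FORCE is the grip in N (left out, the last holds). Time passes only in rows, so rows that repeat a pose let the fingers close. It gives the time, the measured TCP pose, the force and the opening at its end, in the units of the state.
- read_state(): the state, without advancing time (a new reading comes with each control period).
- cams.camera(name): name is "side" or "top"; returns the picture (384x512x3 uint8, red, green, blue); there is no depth.
- cams.get_calibration(name): a dict with "vertical_fov" (degrees; the focal length in pixels is half the picture's height over the tangent of half this angle, whatever the lens; pixels are square), "cx", "cy" (the principal point, pixels), "R" (3x3) and "t" (3): a world point X has camera coordinates R X + t. Camera axes: x right, y down, z forward; pixel columns grow to the right and rows downward; lengths in mm; the calibration is good to about 2 mm. A picture is of the moment at which its call begins. get_calibration takes no time and is no camera call.
- manip.sign_off(): hands the job in, once; it reports no verdict.
The state is a dict: "clock": time; "joints": joint angles; "qd": joint speeds; "effort": joint torques, N m; "eef_pos": TCP position; "eef_rot": TCP orientation; "wrist_force": force on the tool from outside, world axes, zero at the start; "moment": the same for the moment, N m; "finger_gap": finger opening in mm.
Only numpy, scipy, OpenCV 4.12 (cv2) and the standard library are available. Lean on these libraries where they do the work, as an engineer would, in place of code of your own. Each camera call takes 0.05 s, during which the arm holds its last target. There are 200 camera calls.

## Working session

There is one attempt and no reset: what is moved stays moved. The work goes in short steps, Python scripts to look and compute and a shell command to move; the robot and the scene stay as the last step left them, time stands still between calls to the robot, and variables do not carry over. Pictures are saved under pics/ and viewed, about 8 in all and at most 12, crops included, and the job is handed in when it is done.

```bash
ls; mkdir -p pics
python3 - <<'E'
from cell import read_state,cams,manip
import cv2
print(read_state())
for n in("top","side"):
    im=cams.camera(n); cv2.imwrite(f"pics/{n}0.png",cv2.cvtColor(im,cv2.COLOR_RGB2BGR))
    print(n,cams.get_calibration(n))
a=cv2.imread("pics/top0.png")
cv2.imwrite("pics/top0b.png",cv2.resize(a,(800,600),interpolation=cv2.INTER_CUBIC))
a=cv2.imread("pics/side0.png")
cv2.imwrite("pics/side0b.png",cv2.resize(a,(800,600),interpolation=cv2.INTER_CUBIC))
E
```

```text
pics
{'clock': 0.0, 'joints': array([-1.16760330e+00,  3.00475378e-01,  1.52157843e+00, -3.74705578e-07,
        1.32070498e+00, -6.66210263e-02]), 'qd': array([ 6.37546982e-05,  1.24047082e-03, -2.40350576e-03, -6.48796246e-06,
       -3.77090503e-04, -2.70592092e-04]), 'effort': array([-1.04443534e-03, -5.31805229e+01, -3.52738488e+01,  7.07819802e-02,
        2.43476004e-02, -5.79041625e-05]), 'eef_pos': array([ 248.88331154, -490.18116605,  212.88510186]), 'eef_rot': array([-3.14042908e+00, -7.72692745e-05,  4.69814100e-01]), 'wrist_force': array([-0.08070009,  0.15936897, -0.27726285]), 'moment': array([0.00595012, 0.02361122, 0.01857265]), 'finger_gap': 93.94873794346198}
top {'vertical_fov': 50.49491242483724, 'cx': 254.23106686339437, 'cy': 195.44452023475637, 'R': array([[-0.02289146, -0.99951555,  0.02108672],
       [-0.98397663,  0.01879501, -0.17730407],
       [ 0.17682185, -0.02480759, -0.98393019]]), 't': array([  48.31085371,  551.0113104 , 1085.07186648])}
side {'vertical_fov': 45.03118705913127, 'cx': 252.1911607975715, 'cy': 192.36590065667576, 'R': array([[-0.85828782, -0.5128856 , -0.01704073],
       [-0.36886282,  0.63967857, -0.67435269],
       [ 0.35676637, -0.572503  , -0.73821275]]), 't': array([499.81975211, 212.54552434, 957.59670168])}
```

View pics/top0b.png

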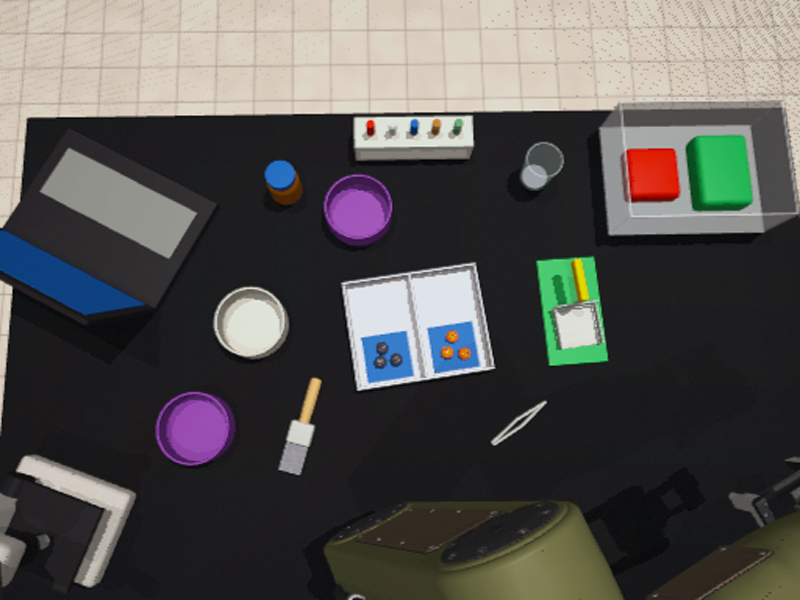

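View pics/side0b.png

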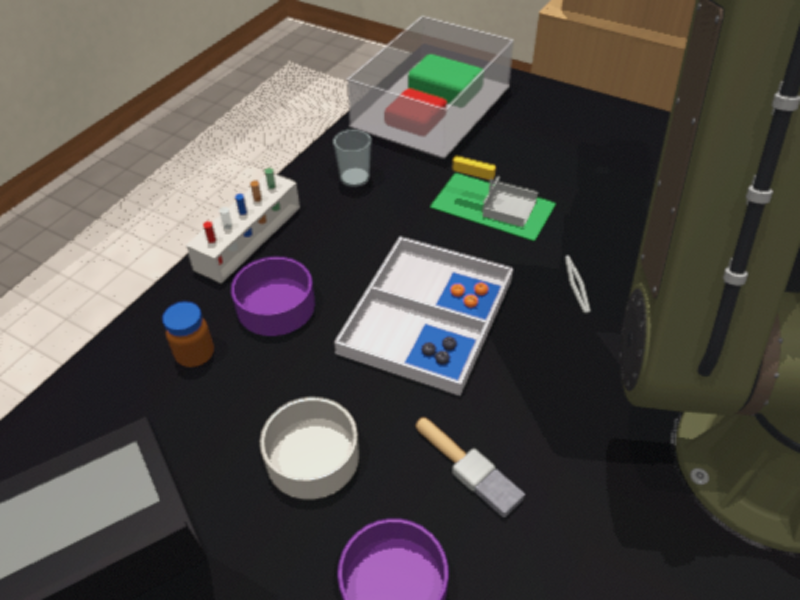

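Look-alikes, with pixels in the 800×600 top view:
- **Dish:** the white one at (251,322) is meant. The purple ones at (358,209) and (195,428) are decoys.
- **Scoop:** the yellow handle at (580,280) with its pan at (577,325). The brush (300,430) and tweezers (520,422) are not it.
- **Shells:** orange in the right bay at (452,337), (447,352) and (464,353). Dark ones in the left bay at (382,355).

Next I'll fit the poses and overlay them on a close crop.

```bash
cat > h.py <<'E'
import numpy as np,cv2
from cell import cams
from scipy.optimize import least_squares
def cal(n):
    c=cams.get_calibration(n); f=192/np.tan(np.radians(c["vertical_fov"]/2))
    return np.array([[f,0,c["cx"]],[0,f,c["cy"]],[0,0,1]]),np.array(c["R"]),np.array(c["t"])
def proj(n,X):
    K,R,t=cal(n); p=(np.atleast_2d(X)@R.T+t)@K.T; return p[:,:2]/p[:,2:]
def ray(n,uv,z):
    K,R,t=cal(n); o=-R.T@t; d=R.T@np.linalg.inv(K)@np.array([uv[0],uv[1],1.]); return o+d*(z-o[2])/d[2]
def tf(p,P,z=0):
    c,s=np.cos(p[2]),np.sin(p[2]); P=np.atleast_2d(np.array(P,float)); return P@np.array([[c,s,0],[-s,c,0],[0,0,1]])+[p[0],p[1],z]
def tri(uvs):  # {cam:uv}
    return least_squares(lambda X:np.concatenate([proj(n,X)[0]-u for n,u in uvs.items()]),[500,0,30]).x
def blobs(im,lo,hi,amin=8):
    hsv=cv2.cvtColor(im,cv2.COLOR_RGB2HSV); m=cv2.inRange(hsv,np.array(lo),np.array(hi))
    n,l,st,ce=cv2.connectedComponentsWithStats(m); return m,l,[(i,st[i,4],ce[i]) for i in range(1,n) if st[i,4]>=amin]
def rgb(f): return cv2.cvtColor(cv2.imread(f),cv2.COLOR_BGR2RGB)
E
python3 - <<'E'
from h import *
T,S=rgb("pics/top0.png"),rgb("pics/side0.png")
k=1.5625
# tray fit from rim corners
tc=np.array([[99,124,28],[99,-124,28],[-99,-124,28],[-99,124,28]])
ut=np.array([[342,283],[475,263],[494,366],[358,390]])/k
us=np.array([[336,347],[401,238],[512,268],[461,391]])/k
def r(p): 
    X=tf(p,tc); return np.r_[(proj("top",X)-ut).ravel()]
for w in(0,1):
    def rr(p):
        X=tf(p,tc); return np.r_[(proj("top",X)-ut).ravel()] if w==0 else (proj("side",X)-us).ravel()
    s=least_squares(rr,[500,0,0]); print("tray",w,s.x,np.degrees(s.x[2]),np.abs(s.fun).max())
for nm,lo,hi in(("yellow",(24,150,90),(32,255,255)),("orange",(5,170,120),(16,255,255)),("green",(60,120,90),(80,255,255))):
    for n,I in(("top",T),("side",S)):
        print(nm,n,[(int(a),c.round(1)) for i,a,c in blobs(I,lo,hi)[2]])
print("dish top guess",ray("top",np.array([251,322])/k,50),ray("side",np.array([310,440])/k,50))
E
```

```text
tray 0 [5.19635471e+02 4.45257260e-01 1.40525448e-01] 8.051515079038547 1.092766689455317
tray 1 [5.15094642e+02 9.64076014e+00 1.38555655e-01] 7.938654232423095 1.9558586548228902
yellow top [(154, array([371.1, 178.9]))]
yellow side [(107, array([303.3, 103.9]))]
orange top [(11, array([278.5,  79. ])), (20, array([288.8, 215.2])), (18, array([285.1, 225.2])), (28, array([296.8, 225.9]))]
orange side [(35, array([292.2, 185.4])), (31, array([307.5, 184.5])), (33, array([300.8, 192.6]))]
green top [(1476, array([462.1, 108.7])), (1276, array([359.4, 199.7])), (208, array([378. , 177.4])), (33, array([384.2, 201.7]))]
green side [(703, array([283.2,  46.6])), (1198, array([310.9, 131.6]))]
dish top guess [526.83660037 295.29645655  50.        ] [525.59416478 304.74098906  50.        ]
```

```bash
cat >> h.py <<'E'
def overlay(f,n,sets,x0,y0,w,h,s):
    im=cv2.resize(cv2.imread(f)[y0:y0+h,x0:x0+w],None,fx=s,fy=s,interpolation=cv2.INTER_CUBIC)
    for X,col in sets:
        q=((proj(n,X)-[x0,y0]+.5)*s).astype(int); cv2.polylines(im,[q.reshape(-1,1,2)],True,col,1)
    return im
E
python3 - <<'E'
from h import *
tc=np.array([[99,124,28],[99,-124,28],[-99,-124,28],[-99,124,28]])
a=np.linspace(0,6.28,40)
X=tf([519.6,.4,.1405],tc); Y=tf([515.1,9.6,.1386],tc)
D=np.c_[526+62*np.cos(a),300+62*np.sin(a),50+0*a]
o=[(X,(0,0,255)),(Y,(0,255,0)),(D,(255,0,255))]
A=overlay("pics/top0.png","top",o,130,150,270,105,2.96)
B=overlay("pics/side0.png","side",o,160,90,210,130,2.2)
W=max(A.shape[1],B.shape[1]); c=lambda I:cv2.copyMakeBorder(I,0,0,0,W-I.shape[1],0)
I=np.vstack([c(A),c(B)]);print(I.shape);cv2.imwrite("pics/ov1.png",I)
E
```

```text
(597, 799, 3)
```

View pics/ov1.png

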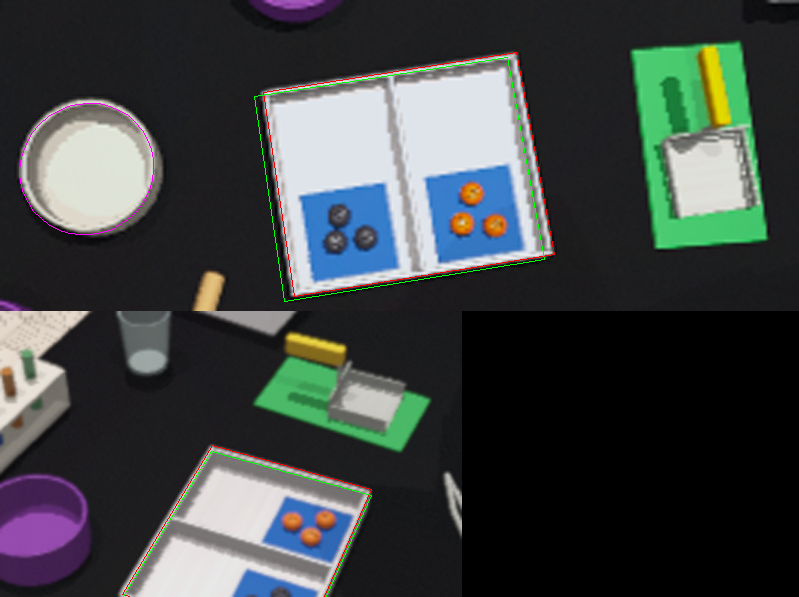

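The crops show that the top-view tray fit (red) sits on the rim in both views. The white dish is at about (90,168), orange shells fill the right bay, and the handle runs from (709,48) to (718,125). Next I'll fit the scoop from its yellow silhouettes in both views.

```bash
cat >> h.py <<'E'
HB=np.array([[x,y,z] for x in(35,110) for y in(-7,7) for z in(56,80)],float)
def fitsil(masks,X0,x0,solid,z):
    s=8
    def cost(p):
        c=0
        for n,m in masks.items():
            big=np.zeros((384*2,512*2),np.uint8)
            h=cv2.convexHull(((proj(n,tf(p,solid,z))*2+.5)*16).astype(np.int32)); cv2.fillConvexPoly(big,h,1,shift=4)
            r=cv2.resize(big.astype(np.float32),(512,384),interpolation=cv2.INTER_AREA)
            c+=np.abs(r-m).sum()/m.sum()
        return c
    from scipy.optimize import minimize
    return minimize(cost,x0,method="Nelder-Mead",options=dict(initial_simplex=[x0]+[list(np.array(x0)+d) for d in([6,0,0],[0,6,0],[0,0,.08])],xatol=.05,fatol=1e-4))
E
python3 - <<'E'
from h import *
T,S=rgb("pics/top0.png"),rgb("pics/side0.png")
ms={}
for n,I in(("top",T),("side",S)):
    m,l,b=blobs(I,(22,120,50),(33,255,255)); k=max(b,key=lambda q:q[1]); ms[n]=(l==k[0]).astype(np.float32); print(n,k)
c=np.mean([ray("top",[371.1,178.9],75)],0)[:2]
for u in(ms,{"top":ms["top"]},{"side":ms["side"]}):
    r=fitsil(u,None,[c[0]-72,c[1],.1],HB,4); print(r.x,r.fun, "grip",tf(r.x,[72,0,68],4))
# tray joint + shells
tp=np.array([518.5,2,.14])
for n,L in(("top",[(288.8,215.2),(285.1,225.2),(296.8,225.9)]),("side",[(292.2,185.4),(300.8,192.6),(307.5,184.5)])):
    for u in L:
        X=ray(n,u,11); d=X[:2]-tp[:2]; cc,s=np.cos(tp[2]),np.sin(tp[2]); print(n,"shell in tray",cc*d[0]+s*d[1],-s*d[0]+cc*d[1])
print("tool pose in tray...");
E
```

```text
top (1, np.int32(180), array([370.8       , 179.18333333]))
side (9, np.int32(291), array([302.73883162, 106.67010309]))
[ 5.16926660e+02 -2.93196829e+02  1.00593864e-01] 0.39113688468933105 grip [[ 588.56267841 -285.9662797    72.        ]]
[ 5.15213887e+02 -2.91313996e+02  8.80489159e-02] 0.3027777671813965 grip [[ 586.93497361 -284.98266241   72.        ]]
[ 5.16793054e+02 -2.92704314e+02  9.43240360e-02] 0.08161512017250061 grip [[ 588.47299903 -285.92304898   72.        ]]
top shell in tray -27.791469047015408 -60.470830688656775
top shell in tray -54.328944805431384 -44.97743636798868
top shell in tray -61.635365757573 -77.56725847023739
side shell in tray -26.259382313257916 -58.221624024390344
side shell in tray -54.119012131337115 -43.08595959468793
side shell in tray -60.80685496136868 -75.46962232454828
tool pose in tray...
```

Estimated poses: scoop at about (516.5, −292.5), yaw 0.095, and tray at (518.5, 2), yaw 0.14. The orange shells sit at tray y of −43 to −78, which is mid-bay, and the dish is at about (526, 297). I'll move above the handle now.

```bash
cat > go.py <<'E'
import sys,numpy as np
from cell import read_state
from scipy.spatial.transform import Rotation as Ro
x,y,z,yaw=map(float,sys.argv[1:5]); s=read_state()
R=Ro.from_euler("xyz",s["eef_rot"]).as_matrix()
d=R.T@(np.array([x,y,z])-s["eef_pos"])/1000
t=np.degrees((s["eef_rot"][2]-yaw+np.pi)%(2*np.pi)-np.pi)
print("t %.2f"%s["clock"],"pos",s["eef_pos"].round(1),"rot",s["eef_rot"].round(3),"F",s["wrist_force"].round(1),"M",s["moment"].round(2),"gap %.1f"%s["finger_gap"],"q",s["joints"].round(2))
print("rows-> dx %.4f dy %.4f dz %.4f turn %.1f"%(*d,t))
E
python3 -m handwheel '[[0.05,-0.003,0.007,4],[0.11,-0.007,0.015,8],[0.17,-0.011,0.025,12],[0.23,-0.015,0.035,16],[0.29,-0.018,0.045,21.5]]' 0
python3 go.py 596 -285 150 0.095
```

```text
clock: 0.72
eef_pos: [500.8, -341.5, 167.5]
eef_rot: [-3.14, 0.001, 0.092]
wrist_force: [0.2, -0.4, 0.1]
finger_gap: 94.4
t 0.72 pos [ 500.8 -341.5  167.5] rot [-3.14e+00  1.00e-03  9.20e-02] F [ 0.2 -0.4  0.1] M [-0.    0.04 -0.  ] gap 94.4 q [-0.66  0.46  1.41  0.    1.27  0.82]
rows-> dx 0.1000 dy -0.0475 dz 0.0175 turn -0.2
```

```bash
python3 -m handwheel '[[0.04,-0.019,0.02,0],[0.08,-0.038,0.04,0],[0.10,-0.0475,0.065,0],[0.10,-0.0475,0.065,0]]' 0 20
python3 - <<'E'
from h import *
for n in("top","side"): cv2.imwrite(f"pics/{n}1.png",cv2.cvtColor(cams.camera(n),cv2.COLOR_RGB2BGR))
sc=[516.5,-292.5,.095]
H=lambda z:tf(sc,[[35,-7,z],[110,-7,z],[110,7,z],[35,7,z]],4)
P=tf(sc,[[-38,-39,0],[40,-39,0],[40,39,0],[-38,39,0]],4)
o=[(H(80),(255,0,255)),(P,(255,0,255))]
A=overlay("pics/top1.png","top",o,330,130,80,120,5)
B=overlay("pics/side1.png","side",o,260,60,80,120,5)
cv2.imwrite("pics/ov2.png",np.hstack([A,B]))
E
python3 go.py 596 -285 61 0.095
```

```text
clock: 1.23
eef_pos: [595.8, -283.4, 99.8]
eef_rot: [-3.138, 0.004, 0.094]
wrist_force: [-0.9, -1.1, 0.4]
finger_gap: 94.2
t 1.32 pos [ 595.6 -285.3  102.8] rot [-3.14e+00  1.00e-03  9.20e-02] F [-0.5 -0.6  0.6] M [ 0.02 -0.03 -0.04] gap 94.0 q [-0.5   0.64  1.28  0.    1.21  0.98]
rows-> dx 0.0005 dy -0.0002 dz 0.0418 turn -0.2
```

View pics/ov2.png

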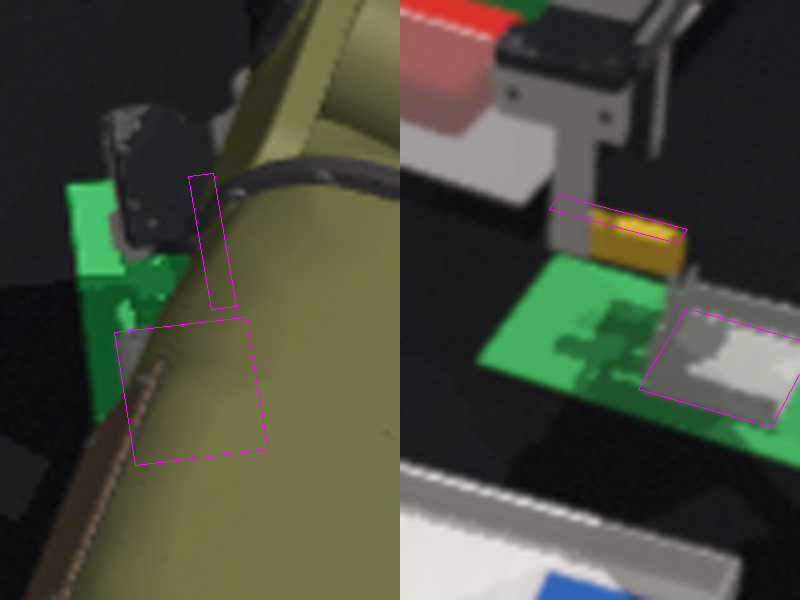

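The side crop shows the handle overlay on the yellow handle at about (620,225), with the near finger crossing its far half at (573,200) as planned. Next I'll descend and grip.

```bash
python3 -m handwheel '[[0,0,0.014,0],[0,0,0.028,0],[0,0,0.04,0],[0,0,0.0418,0],[0,0,0.0418,0]]' 0 20
python3 -m handwheel '[[0,0,0,0],[0,0,0,0],[0,0,0,0],[0,0,0,0],[0,0,0,0]]' 0.95 20
python3 -m handwheel '[[0,0,0,0],[0,0,0,0],[0,0,0,0],[0,0,0,0]]' 0.95 60
python3 go.py 596 -285 61 0.095
```

```text
clock: 1.95
eef_pos: [595.6, -285.3, 61.0]
eef_rot: [-3.14, 0.001, 0.092]
wrist_force: [-0.5, -0.5, -0.1]
finger_gap: 94.3
clock: 2.58
eef_pos: [595.6, -285.3, 61.0]
eef_rot: [-3.14, 0.001, 0.092]
wrist_force: [0.3, 0.0, 0.1]
finger_gap: 47.4
clock: 3.08
eef_pos: [595.6, -285.4, 61.1]
eef_rot: [-3.14, 0.001, 0.092]
wrist_force: [0.7, -0.5, 0.1]
finger_gap: 13.7
t 3.08 pos [ 595.6 -285.4   61.1] rot [-3.14e+00  1.00e-03  9.20e-02] F [ 0.7 -0.5  0.1] M [ 0.    0.02 -0.03] gap 13.7 q [-0.5   0.69  1.31  0.    1.14  0.98]
rows-> dx 0.0004 dy -0.0003 dz 0.0001 turn -0.2
```

```bash
python3 -m handwheel '[[0,0,-0.01,0],[0,0,-0.03,0],[0,0,-0.05,0],[0,0,-0.06,0],[0,0,-0.06,0]]'
python3 - <<'E'
from h import *
cv2.imwrite("pics/side2.png",cv2.cvtColor(cams.camera("side"),cv2.COLOR_RGB2BGR))
sc=[516.5,-292.5,.092]
o=[(tf(sc,[[35,-7,z],[110,-7,z],[110,7,z],[35,7,z]],64),(255,0,255)) for z in(80,)]+[(tf(sc,[[-38,-39,0],[40,-39,0],[40,39,0],[-38,39,0]],64),(255,0,255))]
cv2.imwrite("pics/ov3.png",overlay("pics/side2.png","side",o,260,50,130,100,6))
E
python3 go.py 639.4 -42.6 115 0.14
```

```text
clock: 3.7
eef_pos: [595.9, -285.6, 122.1]
eef_rot: [-3.141, -0.001, 0.092]
wrist_force: [-0.4, -0.0, -1.4]
finger_gap: 13.7
t 3.75 pos [ 595.6 -285.4  121.1] rot [-3.141e+00  1.000e-03  9.200e-02] F [-0.6 -0.4 -2.1] M [ 0.05 -0.11  0.03] gap 13.5 q [-0.5   0.63  1.27  0.    1.25  0.98]
rows-> dx 0.0658 dy -0.2377 dz 0.0063 turn -2.8
```

View pics/ov3.png

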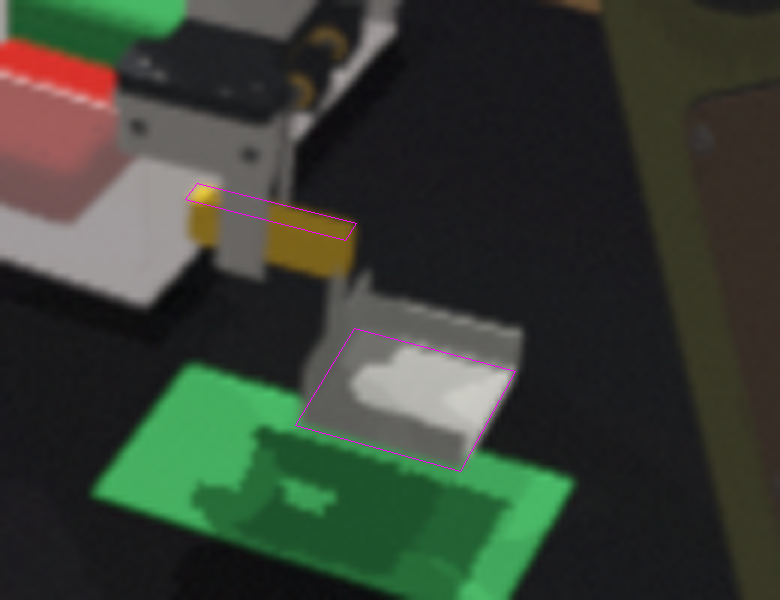

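The lifted scoop matches the level model, with the pan outline right at (300–515, 328–470), so the grip holds. Carrying it over the tray now.

```bash
python3 -m handwheel '[[0.01,-0.04,0,-1],[0.025,-0.09,0,-2],[0.04,-0.145,0,-2.8],[0.055,-0.2,0,-2.8],[0.0658,-0.2377,0.006,-2.8]]'
python3 -m handwheel '[[0,0,0,0],[0,0,0,0]]'
python3 - <<'E'
from h import *
for n in("top","side"): cv2.imwrite(f"pics/{n}3.png",cv2.cvtColor(cams.camera(n),cv2.COLOR_RGB2BGR))
E
python3 go.py 639.4 -42.6 60.5 0.14
```

```text
clock: 4.38
eef_pos: [639.4, -40.2, 114.8]
eef_rot: [-3.14, 0.001, 0.142]
wrist_force: [0.1, 0.8, -1.7]
finger_gap: 13.9
clock: 4.62
eef_pos: [639.1, -40.6, 114.2]
eef_rot: [-3.14, 0.002, 0.142]
wrist_force: [-0.1, -0.4, -1.6]
finger_gap: 13.7
t 4.72 pos [639.2 -41.4 114.7] rot [-3.14e+00  1.00e-03  1.41e-01] F [ 0.1 -0.  -0.7] M [ 0.01 -0.05  0.07] gap 13.8 q [-0.12  0.59  1.34  0.    1.21  1.31]
rows-> dx 0.0001 dy 0.0013 dz 0.0542 turn 0.0
```

```bash
python3 -m handwheel '[[0,0.001,0.012,0],[0,0.001,0.024,0],[0,0.001,0.034,0],[0,0.001,0.04,0],[0,0.001,0.04,0]]'
python3 - <<'E'
from h import *
cv2.imwrite("pics/side4.png",cv2.cvtColor(cams.camera("side"),cv2.COLOR_RGB2BGR))
sc=[*tf([518.5,2,.14],[34,-61,0])[0,:2],.14]
o=[(tf(sc,[[-38,-39,0],[40,-39,0],[40,39,0],[-38,39,0]],18),(255,0,255))]
o+=[(tf([518.5,2,.14],[[-95,-2,28],[95,-2,28],[95,-120,28],[-95,-120,28]]),(0,0,255))]
cv2.imwrite("pics/ov4.png",overlay("pics/side4.png","side",o,220,120,130,100,6))
E
python3 go.py 639.4 -42.6 60.5 0.14
```

```text
clock: 5.35
eef_pos: [639.1, -42.3, 74.1]
eef_rot: [-3.14, 0.002, 0.141]
wrist_force: [0.6, -1.1, -1.1]
finger_gap: 13.6
t 5.40 pos [639.3 -42.2  74.7] rot [-3.14e+00  1.00e-03  1.41e-01] F [-0.  -0.1 -0.6] M [ 0.   -0.09 -0.02] gap 13.5 q [-0.12  0.63  1.37  0.    1.14  1.31]
rows-> dx 0.0000 dy 0.0004 dz 0.0141 turn 0.0
```

View pics/ov4.png

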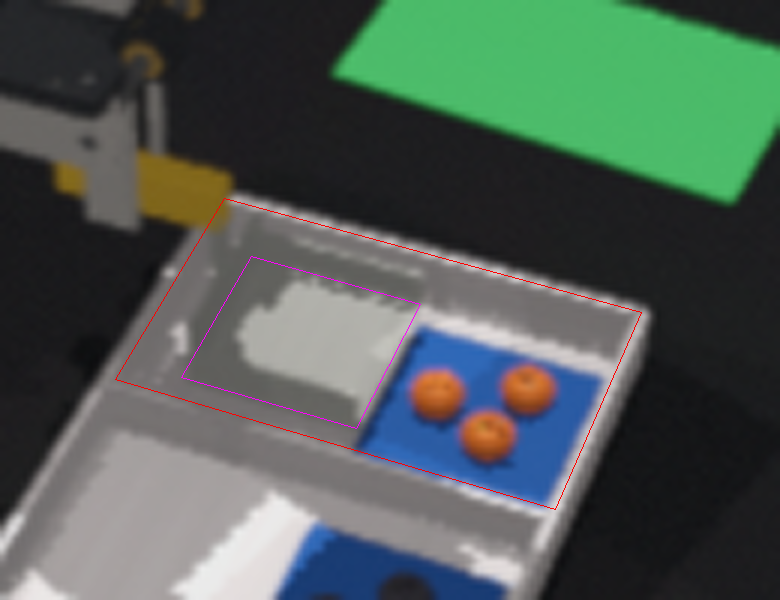

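The pan sits inside the orange bay between its walls, clear of the shells; the nearest is at (437,395). Lowering to the floor and checking contact.

```bash
python3 -m handwheel '[[0,0,0.006,0],[0,0,0.011,0],[0,0,0.0135,0],[0,0,0.0148,0],[0,0,0.0148,0]]'
python3 go.py 639.4 -42.6 60 0.14
```

```text
clock: 6.02
eef_pos: [639.3, -42.2, 60.0]
eef_rot: [-3.14, 0.001, 0.141]
wrist_force: [-0.2, 0.1, 0.1]
finger_gap: 13.4
t 6.03 pos [639.3 -42.2  60. ] rot [-3.14e+00  1.00e-03  1.41e-01] F [-0.2  0.1  0.1] M [ 0.04  0.09 -0.  ] gap 13.4 q [-0.12  0.65  1.38  0.    1.11  1.31]
rows-> dx 0.0000 dy 0.0004 dz 0.0000 turn 0.0
```

```bash
python3 -m handwheel '[[0,0,0.0006,0],[-0.008,0,0.0008,0],[-0.018,0,0.0008,0],[-0.028,0,0.0008,0],[-0.038,0,0.0008,0]]'
python3 go.py 639.4 -42.6 60 0.14
```

```text
clock: 6.65
eef_pos: [601.8, -47.7, 60.0]
eef_rot: [-3.141, -0.001, 0.141]
wrist_force: [6.0, 0.6, 5.3]
finger_gap: 14.0
t 6.65 pos [601.8 -47.7  60. ] rot [-3.141e+00 -1.000e-03  1.410e-01] F [6.  0.6 5.3] M [ 0.09 -0.7  -0.03] gap 14.0 q [-0.14  0.58  1.5   0.    1.06  1.29]
rows-> dx 0.0380 dy 0.0002 dz 0.0001 turn 0.0
```

```bash
python3 -m handwheel '[[-0.009,0,0.0002,0],[-0.018,0,0.0002,0],[-0.027,0,0.0002,0],[-0.036,0,0.0002,0],[-0.036,0,0.0002,0]]'
python3 - <<'E'
from h import *
cv2.imwrite("pics/side5.png",cv2.cvtColor(cams.camera("side"),cv2.COLOR_RGB2BGR))
cv2.imwrite("pics/ov5.png",overlay("pics/side5.png","side",[],220,120,130,100,6))
E
python3 go.py 639.4 -42.6 60 0.14
```

```text
clock: 7.28
eef_pos: [565.2, -53.0, 59.8]
eef_rot: [-3.141, 0.0, 0.141]
wrist_force: [0.1, -0.4, 5.6]
finger_gap: 13.4
t 7.33 pos [565.3 -53.   59.8] rot [-3.141  0.     0.141] F [0.8 0.1 6.3] M [-0.09  0.35  0.01] gap 13.7 q [-0.16  0.51  1.61  0.    1.02  1.27]
rows-> dx 0.0748 dy 0.0001 dz -0.0002 turn 0.0
```

View pics/ov5.png

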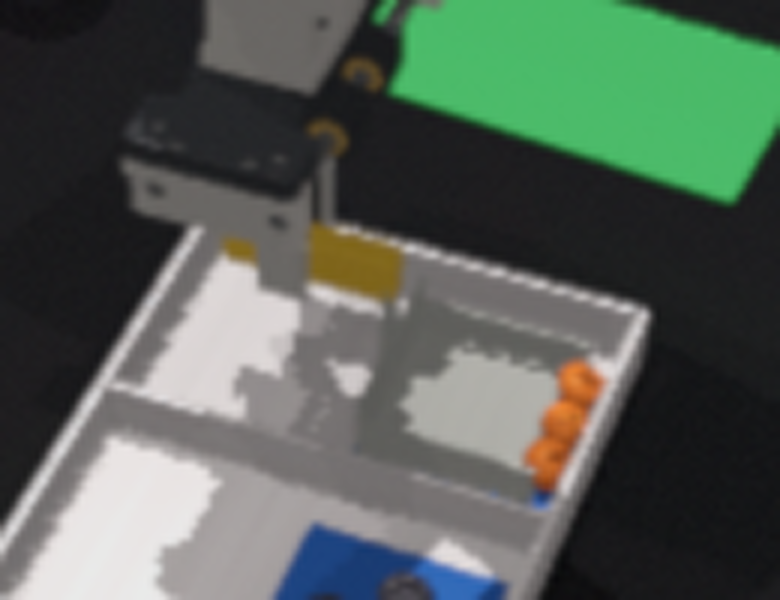

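The three shells are lined up against the near wall at (580,382), (566,422) and (548,460), in front of the lip. I'll keep pushing slowly to the wall.

```bash
python3 -m handwheel '[[-0.004,0,0.0002,0],[-0.008,0,0.0002,0],[-0.011,0,0.0002,0],[-0.014,0,0.0002,0],[-0.014,0,0.0002,0]]'
python3 go.py 639.4 -42.6 60 0.14
python3 -m handwheel '[[-0.002,0,0.0001,0],[-0.004,0,0.0001,0],[-0.005,0,0.0001,0]]'
python3 - <<'E'
from h import *
cv2.imwrite("pics/side6.png",cv2.cvtColor(cams.camera("side"),cv2.COLOR_RGB2BGR))
cv2.imwrite("pics/ov6.png",overlay("pics/side6.png","side",[],240,140,100,75,8))
E
python3 go.py 639.4 -42.6 60 0.14
```

```text
clock: 7.95
eef_pos: [551.9, -55.1, 60.1]
eef_rot: [-3.142, -0.002, 0.14]
wrist_force: [8.2, -0.7, 5.0]
finger_gap: 13.8
t 7.95 pos [551.9 -55.1  60.1] rot [-3.142e+00 -2.000e-03  1.400e-01] F [ 8.2 -0.7  5. ] M [-0.09 -1.25 -0.09] gap 13.8 q [-0.17  0.48  1.65  0.    1.    1.26]
rows-> dx 0.0884 dy -0.0002 dz 0.0003 turn 0.0
clock: 8.32
eef_pos: [550.6, -56.0, 62.3]
eef_rot: [3.139, -0.012, 0.14]
wrist_force: [24.1, 3.2, 8.3]
finger_gap: 13.3
t 8.38 pos [550.6 -56.   62.3] rot [ 3.139 -0.013  0.14 ] F [20.6  1.6  7.3] M [ 0.55 -4.27 -0.2 ] gap 13.6 q [-0.17  0.47  1.66  0.    0.99  1.26]
rows-> dx 0.0898 dy -0.0009 dz 0.0034 turn -0.0
```

View pics/ov6.png

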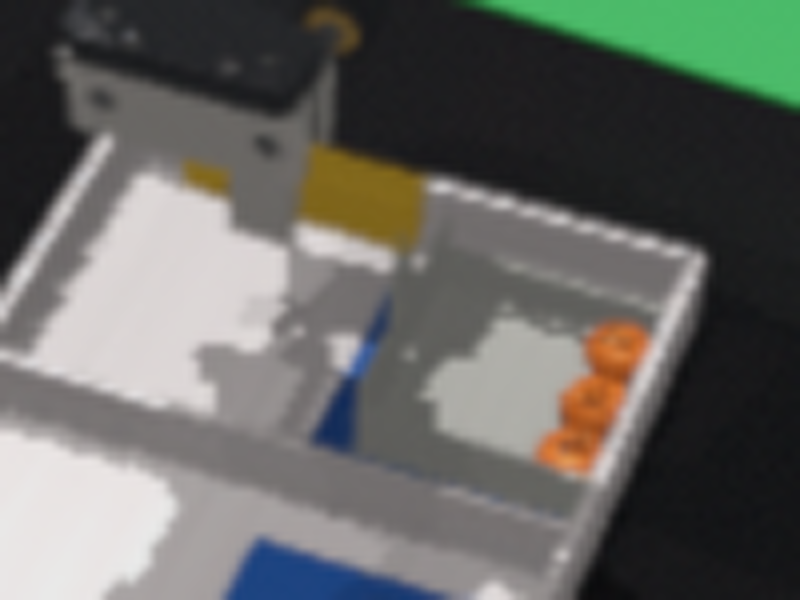

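The lip has reached the wall (20–24 N) and all three shells are inside the pan at (617,347), (592,402) and (572,448). I'll ease off and lift gently.

```bash
python3 -m handwheel '[[0.0005,0,-0.001,0],[0.001,0,-0.002,0],[0.001,0,-0.004,0],[0.001,0,-0.007,0],[0.001,0,-0.011,0]]'
python3 -m handwheel '[[0,0,-0.005,0],[0,0,-0.011,0],[0,0,-0.018,0],[0,0,-0.025,0],[0,0,-0.031,0]]'
python3 -m handwheel '[[0,0,-0.005,0],[0,0,-0.009,0],[0,0,-0.012,0],[0,0,-0.013,0]]'
python3 - <<'E'
from h import *
for n in("top","side"): cv2.imwrite(f"pics/{n}7.png",cv2.cvtColor(cams.camera(n),cv2.COLOR_RGB2BGR))
cv2.imwrite("pics/ov7.png",np.hstack([overlay("pics/side7.png","side",[],230,110,110,100,5)]))
E
python3 go.py 598 305 210 0.14
```

```text
clock: 9.0
eef_pos: [551.1, -55.9, 73.3]
eef_rot: [3.14, -0.012, 0.14]
wrist_force: [2.5, -0.3, -2.8]
finger_gap: 13.5
clock: 9.62
eef_pos: [550.7, -55.9, 104.9]
eef_rot: [3.14, -0.012, 0.14]
wrist_force: [0.7, -0.8, -1.6]
finger_gap: 13.6
clock: 10.12
eef_pos: [550.5, -55.9, 118.0]
eef_rot: [3.14, -0.012, 0.14]
wrist_force: [0.1, -0.2, -2.0]
finger_gap: 13.6
t 10.22 pos [550.5 -55.9 117.9] rot [ 3.14  -0.012  0.14 ] F [-0.6  0.2 -2. ] M [ 0.04 -0.08  0.02] gap 13.4 q [-0.17  0.4   1.62  0.    1.11  1.26]
rows-> dx 0.0984 dy -0.3506 dz -0.0917 turn -0.0
```

View pics/ov7.png

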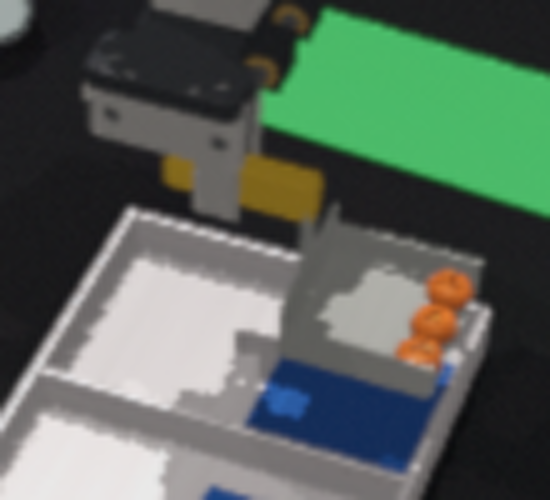

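All three shells are in the lifted pan, near the lip at (448,288), (433,322) and (418,352). I'll carry them slowly to the dish while rising.

```bash
python3 -m handwheel '[[0.001,-0.003,-0.001,0],[0.0025,-0.009,-0.003,0],[0.005,-0.018,-0.007,0],[0.008,-0.029,-0.012,0],[0.011,-0.042,-0.018,0]]'
python3 -m handwheel '[[0.004,-0.014,-0.005,0],[0.008,-0.029,-0.01,0],[0.012,-0.044,-0.015,0],[0.016,-0.059,-0.019,0],[0.02,-0.074,-0.022,0]]'
python3 -m handwheel '[[0.004,-0.014,-0.003,0],[0.008,-0.029,-0.006,0],[0.012,-0.044,-0.009,0],[0.016,-0.059,-0.012,0],[0.02,-0.074,-0.015,0]]'
python3 -m handwheel '[[0.004,-0.014,-0.003,0],[0.008,-0.029,-0.006,0],[0.012,-0.044,-0.008,0],[0.016,-0.059,-0.009,0],[0.02,-0.074,-0.01,0]]'
python3 go.py 595 310 190 0.14
```

```text
clock: 10.85
eef_pos: [555.4, -11.8, 136.4]
eef_rot: [3.14, -0.012, 0.14]
wrist_force: [0.7, -0.9, -2.1]
finger_gap: 13.3
clock: 11.48
eef_pos: [564.8, 65.4, 158.7]
eef_rot: [3.14, -0.012, 0.14]
wrist_force: [-0.1, 0.3, -1.9]
finger_gap: 13.5
clock: 12.1
eef_pos: [574.2, 142.5, 173.9]
eef_rot: [3.14, -0.012, 0.14]
wrist_force: [0.1, -0.8, -0.9]
finger_gap: 13.6
clock: 12.72
eef_pos: [583.6, 219.6, 184.0]
eef_rot: [3.14, -0.012, 0.14]
wrist_force: [-0.3, 0.5, -1.1]
finger_gap: 13.3
t 12.72 pos [583.6 219.6 184. ] rot [ 3.14  -0.012  0.14 ] F [-0.3  0.5 -1.1] M [-0.   -0.07  0.02] gap 13.3 q [ 0.3   0.48  1.34 -0.    1.31  1.73]
rows-> dx 0.0240 dy -0.0879 dz -0.0059 turn 0.0
```

```bash
python3 -m handwheel '[[0.004,-0.015,-0.001,0],[0.008,-0.029,-0.002,0],[0.012,-0.042,-0.003,0],[0.015,-0.054,-0.004,0],[0.018,-0.064,-0.005,0]]'
python3 -m handwheel '[[0.002,-0.009,0,0],[0.004,-0.016,0,0],[0.006,-0.021,0,0],[0.006,-0.023,0,0],[0.006,-0.023,0,0]]'
python3 - <<'E'
from h import *
for n in("top","side"): cv2.imwrite(f"pics/{n}8.png",cv2.cvtColor(cams.camera(n),cv2.COLOR_RGB2BGR))
A=overlay("pics/top8.png","top",[],110,120,130,130,3)
a=np.linspace(0,6.28,40)
D=np.c_[526+62*np.cos(a),300+62*np.sin(a),50+0*a]
B=overlay("pics/side8.png","side",[(D,(255,0,255))],120,180,130,130,3)
cv2.imwrite("pics/ov8.png",np.hstack([A,B]))
E
python3 go.py 595 310 190 0.14
```

```text
clock: 13.35
eef_pos: [592.5, 286.2, 189.1]
eef_rot: [3.14, -0.011, 0.14]
wrist_force: [-0.4, -1.1, -1.5]
finger_gap: 13.5
clock: 13.98
eef_pos: [595.2, 309.7, 189.1]
eef_rot: [3.14, -0.011, 0.14]
wrist_force: [-0.1, 0.2, -1.6]
finger_gap: 13.7
t 14.07 pos [595.2 309.6 189.2] rot [ 3.14  -0.011  0.14 ] F [ 0.4 -0.1 -2.1] M [ 0.02 -0.12  0.02] gap 13.6 q [ 0.43  0.59  1.17 -0.01  1.38  1.86]
rows-> dx -0.0002 dy -0.0004 dz -0.0008 turn -0.0
```

View pics/ov8.png

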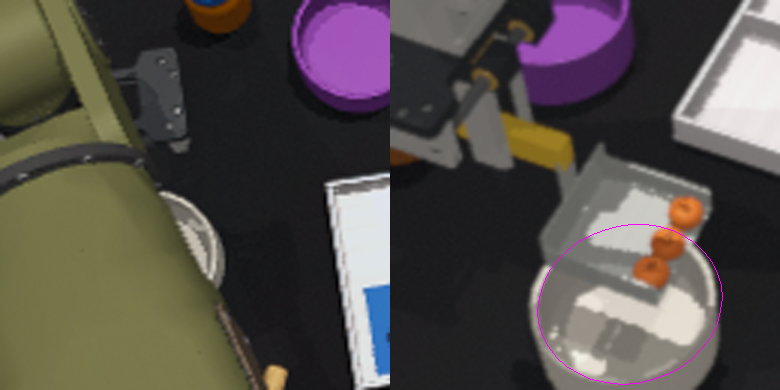

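The shells are over the white dish, still in the pan at (685,210), (667,243) and (652,270). The dish rim is about 5 mm further out than my overlay, so I'll nudge outward. Then I'll lower the grip force so the scoop pivots lip-down under gravity.

```bash
python3 -m handwheel '[[0.001,-0.001,0.001,0],[0.003,-0.002,0.003,0],[0.005,-0.0025,0.005,0],[0.006,-0.0025,0.005,0],[0.006,-0.0025,0.005,0]]' - 12
python3 go.py 602 313 184 0.14
python3 -m handwheel '[[0,0,0,0],[0,0,0,0],[0,0,0,0]]' - 6
python3 go.py 602 313 184 0.14
python3 - <<'E'
from h import *
cv2.imwrite("pics/side9.png",cv2.cvtColor(cams.camera("side"),cv2.COLOR_RGB2BGR))
for f in("pics/side8.png","pics/side9.png"):
    I=rgb(f); print([(int(a),c.round(1)) for i,a,c in blobs(I,(5,150,80),(16,255,255),12)[2]],[(int(a),c.round(1)) for i,a,c in blobs(I,(22,120,50),(33,255,255),30)[2]])
E
```

```text
clock: 14.7
eef_pos: [601.0, 312.9, 184.2]
eef_rot: [3.14, -0.011, 0.14]
wrist_force: [0.0, 0.1, -1.4]
finger_gap: 13.7
t 14.70 pos [601.  312.9 184.2] rot [ 3.14  -0.011  0.14 ] F [ 0.   0.1 -1.4] M [ 0.06 -0.13 -0.06] gap 13.7 q [ 0.43  0.61  1.15 -0.01  1.37  1.86]
rows-> dx 0.0010 dy 0.0000 dz 0.0002 turn -0.0
clock: 15.08
eef_pos: [601.0, 312.9, 184.2]
eef_rot: [3.14, -0.012, 0.14]
wrist_force: [1.5, 0.4, -1.5]
finger_gap: 13.8
t 15.07 pos [601.  312.9 184.2] rot [ 3.14  -0.012  0.14 ] F [ 1.5  0.4 -1.5] M [-0.03 -0.03  0.02] gap 13.8 q [ 0.43  0.61  1.15 -0.01  1.37  1.86]
rows-> dx 0.0010 dy 0.0001 dz 0.0002 turn -0.0
[(2986, array([113.2,  58.1])), (42, array([118.6, 230.3])), (269, array([212.7, 260. ]))] [(269, array([168.8, 227.2]))]
[(3015, array([113.1,  58.2])), (238, array([182.6, 267.7]))] [(244, array([164., 233.]))]
```

Run:
```python
from h import *
print("dish floor ctr px",proj("side",[527.5,302.5,12]),"r",proj("side",[585,302.5,12]))
for f in("pics/side8.png","pics/side9.png"):
    I=rgb(f)
    for lo,hi,a in(((22,120,50),(33,255,255),100),((5,150,80),(16,255,255),100)):
        m,l,b=blobs(I,lo,hi,a)
        for i,ar,c in b:
            if c[1]<150: continue
            ys,xs=np.where(l==i); p=np.c_[xs,ys]-c; w,v=np.linalg.eigh(p.T@p/len(p)); print(f,ar,c.round(1),"ang",np.degrees(np.arctan2(v[1,1],v[0,1])).round(1),np.sqrt(w).round(1),xs.min(),xs.max(),ys.min(),ys.max())
# predicted handle centre px & pan for tilts
g=np.array([601,312.9,195.]);ex=np.array([np.cos(.14),np.sin(.14),0]);ez=np.array([0,0,1.])
for t in(0,10,20,30,40,50):
    c,s=np.cos(np.radians(t)),np.sin(np.radians(t))
    F=lambda x,z:g+ex*(c*x-s*-z*-1*-1 if 0 else c*x+s*(-z)*-1*-1) if 0 else g+ex*(c*x-s*z)+ez*(s*x+c*z)
    print(t,"handle",proj("side",[F(-45,0),F(30,0)]).round(0).tolist(),"lip",F(-118,-68).round(0),proj("side",F(-118,-68)).round(0).tolist())
```

```text
dish floor ctr px [[200.15272384 290.10951635]] r [[178.01359283 278.09157945]]
pics/side8.png 269 [168.8 227.2] ang -154.2 [3.4 6.6] 157 180 218 235
pics/side8.png 269 [212.7 260. ] ang 120.2 [2.7 9.4] 201 223 246 275
pics/side9.png 244 [164. 233.] ang 47.2 [3. 7.] 154 175 219 243
pics/side9.png 238 [182.6 267.7] ang 120.9 [2.5 9. ] 172 193 254 282
0 handle [[176.0, 232.0], [140.0, 220.0]] lip [484. 296. 127.] [[215.0, 266.0]]
10 handle [[176.0, 235.0], [140.0, 218.0]] lip [498. 298. 108.] [[209.0, 269.0]]
20 handle [[175.0, 237.0], [140.0, 217.0]] lip [514. 301.  91.] [[202.0, 271.0]]
30 handle [[174.0, 239.0], [140.0, 216.0]] lip [533. 303.  77.] [[194.0, 272.0]]
40 handle [[173.0, 240.0], [141.0, 214.0]] lip [555. 306.  67.] [[185.0, 271.0]]
50 handle [[171.0, 241.0], [143.0, 214.0]] lip [577. 310.  61.] [[176.0, 269.0]]
```

```bash
python3 -m handwheel '[[-0.005,0,0,0],[-0.012,0,0,0],[-0.02,0,0,0],[-0.024,0,0,0]]' - 6
cat > bl.py <<'E'
from h import *
import sys
f=f"pics/side{sys.argv[1]}.png"; cv2.imwrite(f,cv2.cvtColor(cams.camera("side"),cv2.COLOR_RGB2BGR)); I=rgb(f)
for nm,lo,hi,a in(("yel",(22,120,50),(33,255,255),60),("org",(5,150,80),(16,255,255),10)):
    m,l,b=blobs(I,lo,hi,a)
    for i,ar,c in b:
        if c[1]<150: continue
        ys,xs=np.where(l==i); p=np.c_[xs,ys]-c; w,v=np.linalg.eigh(p.T@p/len(p)); print(nm,ar,c.round(1),"ang",(np.degrees(np.arctan2(v[1,1],v[0,1]))%180).round(1),xs.min(),xs.max(),ys.min(),ys.max())
E
python3 bl.py 10; python3 go.py 602 313 184 0.14
```

```text
clock: 15.62
eef_pos: [576.6, 309.5, 184.2]
eef_rot: [3.14, -0.012, 0.14]
wrist_force: [0.2, -1.1, -1.7]
finger_gap: 13.8
yel 247 [175.7 237. ] ang 48.5 166 186 223 247
org 133 [205.3 287.3] ang 114.1 199 211 278 296
org 28 [208.4 300. ] ang 150.0 205 212 298 303
t 15.68 pos [576.5 309.6 184.2] rot [ 3.14  -0.012  0.14 ] F [ 0.1  0.1 -1.2] M [ 0.03 -0.04 -0.04] gap 13.9 q [ 0.44  0.55  1.23 -0.01  1.34  1.87]
rows-> dx 0.0257 dy 0.0002 dz 0.0005 turn 0.0
```

```bash
python3 -m handwheel '[[0,0,0,0],[0,0,0,0],[0,0,0,0]]' - 10; python3 bl.py 11; python3 -c "
from h import *
cv2.imwrite('pics/ov11.png',overlay('pics/side11.png','side',[],140,200,110,120,5))"
```

```text
clock: 16.05
eef_pos: [576.6, 309.5, 184.1]
eef_rot: [3.14, -0.012, 0.14]
wrist_force: [0.5, 0.4, -1.4]
finger_gap: 13.7
yel 243 [175.7 237. ] ang 48.2 166 187 223 247
org 136 [205.9 287.7] ang 118.1 199 212 279 296
org 25 [209.  299.8] ang 152.2 206 213 298 302
```

View pics/ov11.png

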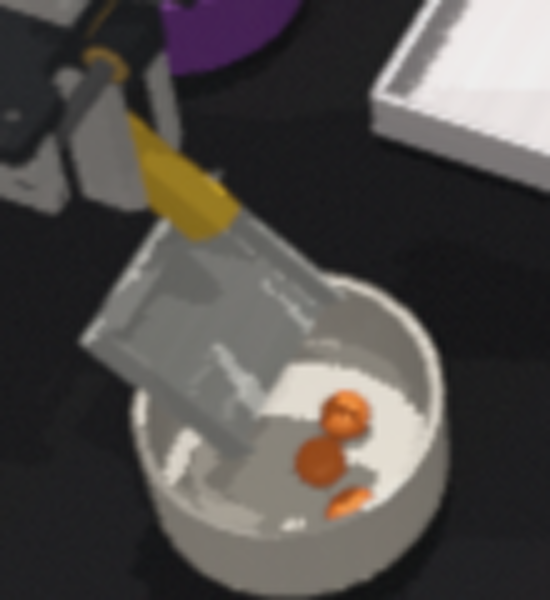

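All three shells are in the white dish at (345,415), (320,460) and (348,502), and the scoop hangs clear of it. I'll lift, firm up the grip and carry the scoop back to the mat.

```bash
python3 -m handwheel '[[0,0,-0.01,0],[0,0,-0.025,0],[0,0,-0.04,0],[0,0,-0.055,0],[0,0,-0.06,0]]' - 40
python3 -m handwheel '[[-0.005,0.02,0,0],[-0.015,0.055,0,0],[-0.026,0.1,0,1],[-0.038,0.145,0,2],[-0.05,0.19,0,2.7]]'
python3 go.py 503 -294 200 0.092
```

```text
clock: 16.73
eef_pos: [576.1, 309.7, 245.7]
eef_rot: [3.14, -0.013, 0.14]
wrist_force: [0.1, -0.9, -2.3]
finger_gap: 13.8
clock: 17.35
eef_pos: [552.7, 113.2, 245.2]
eef_rot: [3.141, -0.013, 0.093]
wrist_force: [0.3, 0.4, -0.8]
finger_gap: 13.8
t 17.35 pos [552.7 113.2 245.2] rot [ 3.141 -0.013  0.093] F [ 0.3  0.4 -0.8] M [-0.01 -0.01  0.02] gap 13.8 q [ 0.14  0.3   1.44 -0.    1.38  1.62]
rows-> dx -0.0877 dy 0.4008 dz 0.0444 turn 0.0
```

```bash
python3 -m handwheel '[[-0.01,0.045,0,0],[-0.02,0.09,0,0],[-0.03,0.135,0,0],[-0.04,0.18,0,0],[-0.05,0.225,0,0]]'
python3 -m handwheel '[[-0.01,0.045,0.01,0],[-0.02,0.09,0.02,0],[-0.03,0.13,0.03,0],[-0.036,0.16,0.04,0],[-0.0375,0.173,0.0444,0]]'
python3 -m handwheel '[[0,0,0,0],[0,0,0,0]]'
python3 - <<'E'
from h import *
from cell import read_state
from scipy.optimize import minimize
cv2.imwrite("pics/side12.png",cv2.cvtColor(cams.camera("side"),cv2.COLOR_RGB2BGR)); I=rgb("pics/side12.png")
s=read_state(); p=s["eef_pos"];y=s["eef_rot"][2]
g=p+[0,0,11]; ex=np.array([np.cos(y),np.sin(y),0]);ey=np.array([-np.sin(y),np.cos(y),0]);ez=np.array([0,0,1.])
m,l,b=blobs(I,(22,120,50),(33,255,255),60); b=[q for q in b if abs(q[2][0]-proj("side",g)[0,0])<60]; print(b,proj("side",g))
k=max(b,key=lambda q:q[1]); M=(l==k[0]).astype(float)
ys,xs=np.where(M>0); c=k[2]; P=np.c_[xs,ys]-c; w,v=np.linalg.eigh(P.T@P); print("ang",np.degrees(np.arctan2(v[1,1],v[0,1]))%180)
for t in range(30,75,5):
    cc,ss=np.cos(np.radians(t)),np.sin(np.radians(t))
    F=lambda x,yy,z:g+ex*(cc*x-ss*z)+ez*(ss*x+cc*z)+ey*yy
    q=np.array([F(x-79,yy,z-68) for x,yy,z in HB]); h=cv2.convexHull((proj("side",q)).astype(np.float32).round().astype(np.int32)); big=np.zeros((384,512),np.uint8); cv2.fillConvexPoly(big,h,1)
    print(t,"IoU",((big>0)&(M>0)).sum()/((big>0)|(M>0)).sum(),"lip",F(-117,0,-68).round(1))
E
python3 go.py 503 -294 147 0.092
```

```text
clock: 17.98
eef_pos: [523.2, -116.9, 244.8]
eef_rot: [3.141, -0.013, 0.093]
wrist_force: [-0.0, 0.3, -0.7]
finger_gap: 13.6
clock: 18.6
eef_pos: [501.9, -293.8, 199.3]
eef_rot: [3.142, -0.012, 0.091]
wrist_force: [0.6, -0.0, -1.2]
finger_gap: 13.6
clock: 18.85
eef_pos: [502.3, -292.9, 199.7]
eef_rot: [3.142, -0.012, 0.092]
wrist_force: [1.0, 0.6, -1.4]
finger_gap: 14.1
[(10, np.int32(127), array([346.28346457,  78.88188976]))] [[338.9783857   70.53007864]]
ang 62.65388699105512
30 IoU 0.28607594936708863 lip [ 435.3 -299.    93.4]
35 IoU 0.3096446700507614 lip [ 445.7 -298.1   88. ]
40 IoU 0.31909547738693467 lip [ 456.6 -297.1   83.5]
45 IoU 0.3248081841432225 lip [ 467.8 -296.    80. ]
50 IoU 0.3161953727506427 lip [ 479.3 -295.    77.4]
55 IoU 0.2932330827067669 lip [ 491.  -293.9   75.9]
60 IoU 0.26128266033254155 lip [ 502.7 -292.8   75.4]
65 IoU 0.22115384615384615 lip [ 514.5 -291.7   76. ]
70 IoU 0.1902552204176334 lip [ 526.1 -290.6   77.6]
t 18.90 pos [ 502.3 -292.8  199.8] rot [ 3.141 -0.013  0.092] F [ 0.5 -0.8 -1.3] M [0.05 0.04 0.01] gap 13.4 q [-0.59  0.37  1.45  0.01  1.3   0.88]
rows-> dx -0.0001 dy 0.0012 dz 0.0528 turn 0.0
```

```bash
python3 -m handwheel '[[0,0.001,0.02,0],[0,0.001,0.04,0],[0,0.001,0.06,0],[0,0.001,0.068,0],[0,0.001,0.07,0]]'
python3 -m handwheel '[[0,0,0.003,0],[0.002,0,0.006,0],[0.007,0,0.0085,0],[0.013,0,0.0105,0],[0.018,0,0.012,0]]' - 6
python3 bl.py 13; python3 go.py 575 -287 61 0.092
```

```text
clock: 19.52
eef_pos: [503.5, -293.4, 130.0]
eef_rot: [3.141, -0.013, 0.093]
wrist_force: [0.2, -0.2, 0.1]
finger_gap: 13.7
clock: 20.15
eef_pos: [522.0, -291.7, 118.1]
eef_rot: [3.141, -0.012, 0.093]
wrist_force: [-0.2, 0.3, -0.4]
finger_gap: 14.0
org 177 [120.2 215.5] ang 160.8 106 132 204 222
org 131 [206.1 287.5] ang 116.8 200 212 279 296
org 18 [208.8 299.6] ang 153.8 206 212 298 302
t 20.20 pos [ 522.4 -291.6  117.9] rot [ 3.141 -0.013  0.093] F [-0.2 -0.2 -0.6] M [-0.08  0.03  0.01] gap 14.0 q [-0.57  0.49  1.49  0.01  1.15  0.9 ]
rows-> dx 0.0521 dy 0.0003 dz 0.0576 turn 0.1
```

```bash
python3 -m handwheel '[[0.008,0,0.004,0],[0.017,0,0.0085,0],[0.025,0,0.014,0],[0.031,0,0.018,0],[0.036,0,0.022,0]]' - 6
python3 - <<'E'
from h import *
cv2.imwrite("pics/side14.png",cv2.cvtColor(cams.camera("side"),cv2.COLOR_RGB2BGR)); I=rgb("pics/side14.png")
print([(int(a),c.round(1)) for i,a,c in blobs(I,(22,120,50),(33,255,255),20)[2]])
cv2.imwrite("pics/ov14.png",overlay("pics/side14.png","side",[],270,40,130,110,5))
E
python3 go.py 575 -287 61 0.092
```

```text
clock: 20.82
eef_pos: [558.8, -288.1, 96.0]
eef_rot: [3.142, -0.012, 0.093]
wrist_force: [-0.7, 0.0, -0.6]
finger_gap: 14.0
[(39, array([306. ,  96.1])), (122, array([322.9, 104.3]))]
t 20.88 pos [ 559.1 -288.    95.6] rot [-3.142 -0.012  0.093] F [ 2.1 -0.7  0.9] M [-0.05 -0.16  0.05] gap 13.9 q [-0.54  0.58  1.41  0.01  1.15  0.94]
rows-> dx 0.0155 dy 0.0005 dz 0.0348 turn 0.1
```

View pics/ov14.png

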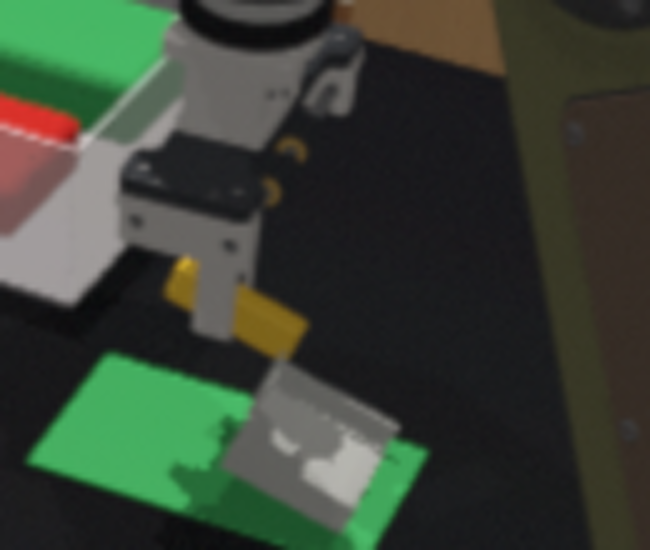

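Lip on the mat and tilt about 20°: the pivot back is working. Finishing the arc.

```bash
python3 -m handwheel '[[0.01,0,0.008,0],[0.017,0,0.016,0],[0.023,0,0.024,0],[0.028,0,0.031,0],[0.031,0,0.035,0]]' - 6
python3 -m handwheel '[[0,0,0,0],[0,0,0,0],[0,0,0,0]]' - 3
python3 - <<'E'
from h import *
cv2.imwrite("pics/side15.png",cv2.cvtColor(cams.camera("side"),cv2.COLOR_RGB2BGR)); I=rgb("pics/side15.png")
m,l,b=blobs(I,(22,120,50),(33,255,255),20)
for i,a,c in b:
    ys,xs=np.where(l==i); print(a,c.round(1),xs.min(),xs.max(),ys.min(),ys.max())
q=proj("side",tf([511.5,-293,.093],HB,4));print(q.round(1).tolist())
E
python3 go.py 590 -285 61 0.092
```

```text
clock: 21.5
eef_pos: [590.8, -285.0, 60.7]
eef_rot: [-3.141, -0.013, 0.093]
wrist_force: [1.4, 1.2, 4.0]
finger_gap: 14.0
clock: 21.88
eef_pos: [590.7, -285.0, 60.8]
eef_rot: [-3.141, -0.013, 0.093]
wrist_force: [-0.7, -0.3, -1.2]
finger_gap: 14.0
41 [293.7 105.3] 291 296 101 110
124 [311.1 109.7] 305 318 104 115
[[318.0, 112.8], [318.7, 105.8], [316.2, 115.7], [316.9, 108.7], [292.7, 106.0], [293.1, 99.0], [290.8, 108.8], [291.2, 101.8]]
t 21.93 pos [ 590.7 -285.    60.7] rot [-3.141 -0.013  0.093] F [-0.3 -0.7 -0.8] M [0.1  0.03 0.02] gap 13.9 q [-0.51  0.68  1.34  0.01  1.12  0.97]
rows-> dx -0.0007 dy -0.0000 dz -0.0003 turn 0.1
```

The handle pixels match the level-scoop prediction. Opening and retreating.

```bash
python3 -m handwheel '[[0,0,0,0],[0,0,0,0],[0,0,0,0],[0,0,0,0],[0,0,0,0]]' 0
python3 -m handwheel '[[0,0,-0.02,0],[0,0,-0.05,0],[0,0,-0.09,0],[0,0,-0.13,0],[0,0,-0.16,0]]' 0
python3 -m handwheel '[[-0.03,0.04,-0.01,0],[-0.07,0.08,-0.02,0],[-0.12,0.13,-0.02,0],[-0.17,0.17,-0.02,0],[-0.22,0.19,-0.02,0]]' 0
python3 -m handwheel '[[0,0,0,0],[0,0,0,0],[0,0,0,0]]' 0
python3 - <<'E'
from h import *
for n in("side","top"): cv2.imwrite(f"pics/{n}16.png",cv2.cvtColor(cams.camera(n),cv2.COLOR_RGB2BGR))
A=cv2.resize(cv2.imread("pics/side16.png")[60:320,100:400],None,fx=2,fy=2,interpolation=cv2.INTER_CUBIC)
B=cv2.resize(cv2.imread("pics/top16.png")[130:280,120:400],None,fx=1,fy=1)
sc=[511.5,-293,.093]
cv2.imwrite("pics/ov16.png",A)
ms={}
for n in("side","top"):
    I=rgb(f"pics/{n}16.png"); m,l,b=blobs(I,(22,120,50),(33,255,255),60); print(n,[(int(a),c.round(1)) for i,a,c in b]); print("org",[(int(a),c.round(1)) for i,a,c in blobs(I,(5,150,80),(16,255,255),8)[2]])
    k=max(b,key=lambda q:q[1]); ms[n]=(l==k[0]).astype(np.float32)
r=fitsil({"side":ms["side"]},None,[511.5,-293,.093],HB,4); print(r.x,r.fun)
E
python3 go.py 590 -285 61 0.092
```

```text
clock: 22.55
eef_pos: [590.7, -285.0, 60.8]
eef_rot: [-3.141, -0.013, 0.093]
wrist_force: [-0.2, -1.1, -0.3]
finger_gap: 60.5
clock: 23.18
eef_pos: [588.8, -285.3, 224.5]
eef_rot: [3.14, -0.015, 0.093]
wrist_force: [-0.2, -0.5, -0.1]
finger_gap: 94.0
clock: 23.8
eef_pos: [386.1, -495.9, 242.7]
eef_rot: [3.139, -0.016, 0.093]
wrist_force: [0.2, 0.3, 0.1]
finger_gap: 93.9
clock: 24.18
eef_pos: [387.2, -495.2, 243.2]
eef_rot: [3.138, -0.016, 0.095]
wrist_force: [-0.2, 0.9, -0.1]
finger_gap: 94.3
side [(292, array([305.6, 107.3]))]
org [(2476, array([116.1,  57.3])), (38, array([333.7,  41.9])), (9, array([281. ,  62.1])), (15, array([ 25.2, 104. ])), (17, array([  4.9, 117.2])), (11, array([162.5, 117.6])), (176, array([120.4, 215.5])), (131, array([206.1, 287.5])), (18, array([208.8, 299.6]))]
top [(180, array([371.5, 181.8]))]
org [(25, array([278.4,  81.6])), (66, array([183.6, 120.4])), (25, array([170. , 209.9])), (25, array([161.8, 211.3])), (21, array([157. , 220.7]))]
[ 5.09804338e+02 -2.95151521e+02  1.07773252e-01] 0.0890410989522934
t 24.27 pos [ 387.1 -495.2  242.9] rot [ 3.139 -0.016  0.095] F [0.3 0.3 0.9] M [ 0.02 -0.02 -0.02] gap 94.1 q [-0.97  0.45  1.24  0.01  1.43  0.5 ]
rows-> dx 0.2189 dy -0.1905 dz 0.1848 turn 0.2
```

Run:
```python
from h import *
for n in("top","side"):
    a=rgb(f"pics/{n}0.png").astype(np.float32);b=rgb(f"pics/{n}16.png").astype(np.float32)
    for nm,X in(("dishrim",[526,300,50]),("darks",tf([518.5,2,.14],[-55,60,10])[0]),("pan",[512,-293,8])):
        u,v=proj(n,X)[0].round().astype(int); w=34 if nm=="dishrim" else 18
        s=np.s_[v-w:v+w,u-w:u+w]; A,B=[cv2.cvtColor(q[s].astype(np.uint8),cv2.COLOR_RGB2GRAY).astype(np.float32) for q in(a,b)]
        print(n,nm,"shift px",np.round(cv2.phaseCorrelate(A,B,cv2.createHanningWindow(A.shape[::-1],cv2.CV_32F)),2),"changed px",int((abs(A-B)>30).sum()))
```

```text
Traceback (most recent call last):
ValueError: setting an array element with a sequence. The requested array has an inhomogeneous shape after 1 dimensions. The detected shape was (2,) + inhomogeneous part.
```

Run:
```python
from h import *
for n in("top","side"):
    a=rgb(f"pics/{n}0.png");b=rgb(f"pics/{n}16.png")
    for nm,X in(("dishrim",[526,300,50]),("darks",tf([518.5,2,.14],[-55,60,10])[0]),("pan",[512,-293,8])):
        u,v=proj(n,X)[0].round().astype(int); w=34 if nm=="dishrim" else 18
        s=np.s_[v-w:v+w,u-w:u+w]; A,B=[cv2.cvtColor(q[s].copy(),cv2.COLOR_RGB2GRAY).astype(np.float32) for q in(a,b)]
        print(n,nm,cv2.phaseCorrelate(A,B,cv2.createHanningWindow(A.shape[::-1],cv2.CV_32F)),"changed",int((abs(A-B)>30).sum()))
    # yellow/green/orange context: mat pixels round the pan
    for i,ar,c in blobs(b,(60,120,60),(80,255,255),60)[2]: print("green",ar,c.round(1))
```

```text
top dishrim ((-0.040648412543845325, -0.0062070125574607005), 0.7526135043597516) changed 181
top darks ((-0.02036738282310324, -0.024895966182132412), 0.9977081738136433) changed 0
top pan ((0.08791956090327702, 2.8216240798102827), 0.9600426915251179) changed 76
green 1791 [459.7 110.4]
green 1556 [362.4 194.7]
side dishrim ((0.042605589446445435, -0.10091780354503044), 0.7615164137548871) changed 252
side darks ((-0.012228836305872903, -0.06572175441088035), 0.9918713102370132) changed 0
side pan ((2.1046207264016026, 0.9804012684278014), 0.8388035540227536) changed 21
green 828 [282.4  48.3]
green 1249 [309.4 131.2]
```

Dish shift is 0.1 px or less (changes there are the shells inside), the dark shells haven't changed, and the scoop looks as it did at the start, moved about 6 mm towards the robot on the mat. Handing in.

```bash
python3 -c "
from cell import manip; print(manip.sign_off())"
```

```text
the job is handed in; nothing more can be done
None
```

The three orange shells are in the white dish, and the scoop is back on the green mat, right way up. I handed the job in at about 24 s of the 61 s allowed.

**How it went:** I gripped the scoop by its yellow handle and swept the shells against the near tray wall into the pan, then carried them level to the dish. The arm's moves can't tilt the tool, so I tipped the shells out by easing the grip to 6 N and letting the scoop pivot lip-down. To lay it back, I set the lip on the mat, followed it down until the scoop was level, and let go. The fingers gripped only the handle.

**Last checks:**
- **Shells:** after tipping, I saw all three in the dish. The final top view still shows three orange spots there.
- **Dish and dark shells:** the dish image shifted by at most 0.1 px, and the dark shells show no change.
- **Scoop:** the final images match a level scoop on the mat, about 6 mm nearer the robot than at the start.
- **Forces:** the highest wrist force I read was about 24 N, when the lip met the tray wall.

**Not seen or not agreeing:**
- The picture limit was reached, so I checked the final scene by numbers only and did not view it.
- My early side-view and top-view fits of the tray and dish differed by 5–9 mm. I mostly used the top-view fit for the tray and a value between the two for the dish.

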